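Set the music stand's leg to the clip and close its cam lever

ROBOT

A 6-joint arm with a two-finger parallel gripper is mounted at the origin on the work surface. World frame = base frame: x ahead of the robot, y to its left, z up, the work surface at z = 0. Lengths are in m, angles in rad, forces in N, time in s.
With the tool pointing down it reaches from about 0.4 to 0.825 m from the base axis. Payload 7 kg.
Tool frame: the origin (TCP) lies at the very end of the fingers, on their centre line; the grasp point (between the pads) lies 19 mm behind it; z points along the fingers, x is the direction in which the jaws open and shut, and the axes are right-handed (so a half turn about z gives the same grasp; the last joint's range is limited). The gripper opens to 88 mm and grips with 3 to 60 N. Pads are 19 mm wide; open, the fingers measure 130 mm over their backs; the gripper's body (78 mm by 193 mm) begins 47 mm behind the grasp point.
Start: joints at [-0.93, 0.359, 0.012, 0, -1.224, -0.288], TCP at [0.233, -0.633, 0.227] pointing down, gripper open.
Joint ranges: [-3.07, 3.07], [-1.43, 2.12], [-1.02, 1.25], [-3.03, 1.67], [-3.05, -0], [-3.03, 3.03]. Speed limits (rad/s): [2.39, 2.39, 3.01, 3.14, 3.14, 3.14].

INTERFACE

Orientations are given as [roll, pitch, yaw] about the fixed x, y, z axes, in that order (R = Rz(yaw) Ry(pitch) Rx(roll)).
In Python, from station import telemetry, grab_frame, arm, regions_of, pinpoint gives the robot as it stands. The module is installed in compiled form; this text tells all that it offers.
- The arm moves only by the shell command python3 -m inch 'ROWS' [FORCE]. ROWS is text: rows parted by semicolons, each of 7 numbers parted by spaces: the opening, from 0 (shut) to 1 (fully open), then the shift along the world's x, y, z in cm, then the turn, a rotation vector about the world's x, y, z in degrees. A call has 1 to 12 rows; each row is the pose to reach, as a shift and turn from the pose measured when the call began; what a row does not reach only later rows make up. A row lasts 1/8 s, in which the tool goes at most 62.5 mm and 10.7 degrees, less where a joint would pass 70% of its speed; a pose out of reach is approached as far as the arm can. A call with a gripper value outside its range is refused whole. The fingers move at their own pace and stop on an object; FORCE is the grip in N (left out, the last holds). Time passes only in rows, so rows that repeat a pose let the fingers close. It gives the time, the measured TCP pose, the force and the opening at its end, in the units of the state.
- telemetry.get_state(): the state, without advancing time (a new reading comes with each control period).
- grab_frame(name): name is "scene" or "side" or "wrist"; returns a dict with "pixels" (400x640x3 uint8, red, green, blue), "fx", "fy", "cx", "cy" (pixels), "R" (3x3) and "t" (3): a world point X has camera coordinates R X + t. Camera axes: x right, y down, z forward; pixel columns grow to the right and rows downward; lengths in m; the calibration is good to about 2 mm. The wrist camera is an equidistant fisheye: a pixel r from the principal point sees the ray r / f radians off the axis. A picture is of the moment at which its call begins. There is no depth.
- arm.job_done(): hands the job in, once; it reports no verdict.
Trained networks look in the newest picture that a camera, given by its name, has taken for a name from the list of things; names that differ only in an ending like _2 or _b are one class to them, and where a whole thing is asked for, a point or a joint stands for the part that bears it (a point fixed in the world has none). Each returns a list of dicts, best first, with "p" (0 to 1); they miss things now and then, are a little off and sometimes report something else, mostly with a low value. They report only what shows in the picture. A call takes as long as a camera call.
- regions_of(camera, name): "pixels" (400x640 bool, what is visible of it) and "bbox" ([left, top, right, bottom] in pixels, round what is visible of it).
- pinpoint(camera, name): "location" ([column, row] in pixels: a listed point, or the origin of a listed thing).
The state is a dict: "t": time; "q": joint angles; "qd": joint speeds; "joint_efforts": joint torques, N m; "eef_pos": TCP position; "ee_rot": TCP orientation; "force": force on the tool from outside, world axes, zero at the start; "moment": the same for the moment, N m; "width": finger opening in m.
Only numpy, scipy, OpenCV 4.12 (cv2) and the standard library are available. Lean on these libraries where they do the work, as an engineer would, in place of code of your own. Each camera call takes 0.05 s, during which the arm holds its last target. There are 200 camera calls.

TASK

My little music stand lies face down on the crate: swing the steel hasp off the stud of the orange cross foot and throw it well back, then draw the leg out by its foot until the white line on the foot is level with the white line on the teal clip. Hold it there against its spring while you push the red cam lever fully closed, in line over the leg. Finish still holding the foot at the clip (the clamp bites only once I tighten its screw), and leave the clip and everything else on the crate where they are.

Things in the scene. Friction and masses are not known exactly. Their poses are not given: they have to be found in the camera images.
- stand: Music stand lying face down, fixed: dark steel plate 220 x 250 mm, 8 mm thick, the mechanism on top. Origin on the table top; x is the way the leg is drawn out, z up; the plate spans x -115..105, y -110..140 mm. Foot and clip keep parallel to these axes.
- cam_pin (a point): Upright pin of the red lever, on top (z 48 mm) of the black clamp block (stand x -95..-55, y +-25 mm), which guides the leg: a tube 16 mm in diameter along stand x at y 0, axis at z 36 mm.
- foot: Orange cross foot on the leg's end, to draw and hold: a bar 14 mm wide (x), 20 mm high (z 26..46 mm), along y from -60 to +110 mm of its origin, which lies on the leg's axis (stand x 5 mm + joint leg, y 0, z 36 mm). Its arm at y 75..105 mm is clear of the open lever. 18 mm free below it. On its top at y -52 mm a stud, 8 mm wide, 10 mm high.
- foot_pointer (a point): The +y end of the orange foot, at its mid width and mid height, foot y 110 mm; a white line on the bar's top marks it.
- leg (a joint): How far the leg is drawn out, m: 0 fully in (start), stop at 0.075. A spring pulls it back in with about 3 N at 0 and 6 N at 0.05 and returns it at once when let go; the closed lever does not hold it.
- clip (a joint): Position of the teal clip along the stand's x, m, on the same scale as joint leg: the leg is at the mark when joint leg equals joint clip. Drawn between 0.018 and 0.038. It slides with 4 N, but must not be moved.
- clip_mark (a point): White line on the teal plastic clip (16 x 18 mm, its top 33 mm above the table) on the stand's +y edge: the end of the line next to the foot, at stand x = 5 mm + joint clip, y 122, z 22 mm. Axes as the stand's.
- cam (a joint): Angle of the red cam lever, rad, about an upright pin on the clamp block at stand x -75, y 0 mm. 0 is closed (a stop; the lever lies over the leg along stand x); it grows as the lever swings towards +y. Starts 0.36 to 0.45 and stays where it is left; friction 0.2 N m (about 2 N on the foot).
- cam_tip (a point): Tip of the red lever, 155 mm from its pin, mid-height (z 55 mm); its x axis runs along the lever, 12 mm wide, z 50..60 mm. It crosses 4 mm above the foot: fingers loosely astride the bar, on the lever's +y side, can slide along it to the leg, keep the leg out and push the lever shut (keep the fingers under 25 mm apart, so that its tip cannot catch between them).
- hasp (a joint): Angle of the steel hasp, rad: 0 lying flat over the foot with the stud through its slot (it then blocks the leg), growing as it swings up and back towards -y, stop at 1.9. Light friction (0.02 N m) keeps it about where it is left. Starts 0 to 0.1.
- hasp_pin (a point): Centre of the yellow cross pin at the hasp's free end, the part to pinch: 10 mm in diameter, 32 mm long along stand x, z about 52 mm when the hasp is down. 56 mm from the hinge; the hasp plate is 28 mm wide along x, so fingers on the pin's two end faces can follow its arc without turning.
- hasp_hinge (a point): The hasp's hinge axis, which runs along the stand's x: at stand x 5, y -92, z 49.5 mm. Below it is a block 32 mm long in x and 14 mm in y, top at z 46 mm.
- mug: White ceramic mug, 82 mm wide, 95 mm high; bystander. Origin under its centre.
- pencil: Yellow pencil, 180 mm long, 7 mm thick, lying along its x axis; bystander. Origin under its centre.
- clock: Black round alarm clock, 90 mm high, 84 mm wide; bystander. Origin under its centre.
- tin: Green tin with steel lid, 70 mm in diameter and high; bystander. Origin under its centre.
- book: Blue paperback, 114 x 184 x 20 mm; bystander. Origin under its centre.

How it is judged:
On the way, in this order (a step that is already met when the one before it is completed fails the run):
1. the hasp is swung off the stud and thrown back (value of joint hasp above 1.3 rad), for 0.2 s.
2. the fingers hold the foot level with the clip, the lever still open (x of foot_pointer in the frame of clip_mark between -0.006 and 0.006 m and contact force between the fingers and foot above 1 N and value of joint cam above 0.25 rad), for 0.2 s.
3. the lever is closed while the foot is held at the clip (x of foot_pointer in the frame of clip_mark between -0.006 and 0.006 m and contact force between the fingers and foot above 1 N and value of joint cam below 0.08 rad), for 0.2 s.
At the end, for the whole second after the job is handed in: The program finishes holding: the fingers press on the foot (over 1 N) and keep its line within 6 mm of the clip's line, at rest; the lever is within 0.08 rad of closed, the hasp is back beyond 1.3 rad, the clip within 4 mm of where it was (all of step 3 and value of joint hasp above 1.3 rad and linear speed of foot below 0.01 m/s and distance of clip_mark from where it was at the start of the episode below 0.004 m); the arm keeps its last pose, push and grip.
It fails at once if the lever is pushed towards closed while the leg is off the mark by over 10 mm (value of joint cam below 0.2 rad and not (x of foot_pointer in the frame of clip_mark between -0.01 and 0.01 m)).
It fails at once if the leg is forced out under the hasp (value of joint leg above 0.015 m and value of joint hasp below 1 rad).
It fails at once if the clip is moved (distance of clip_mark from where it was at the start of the episode above 0.006 m).
It fails at once if a bystander is moved by over 20 mm (distance of any of mug, pencil, clock, tin, book from where it was at the start of the episode above 0.02 m).
It also fails if it takes over 48 s, if anything falls off the work surface, if the arm or the gripper's body presses on something with over 40 N, if the wrist force passes 120 N, or if a joint passes its speed limit or range.

## Working session

There is one attempt and no reset: what is moved stays moved. The work goes in short steps, Python scripts to look and compute and a shell command to move; the robot and the scene stay as the last step left them, time stands still between calls to the robot, and variables do not carry over. Pictures are saved under pics/ and viewed, about 8 in all and at most 12, crops included, and the job is handed in when it is done.

```bash
mkdir -p pics
cat > h.py <<'E'
import numpy as np, cv2
from station import telemetry, grab_frame, arm, regions_of, pinpoint
def save(n,f): cv2.imwrite('pics/'+n, np.ascontiguousarray(f['pixels'][:,:,::-1]))
def proj(f,X):
    X=np.atleast_2d(X); c=X@np.array(f['R']).T+np.array(f['t'])
    return np.c_[f['fx']*c[:,0]/c[:,2]+f['cx'], f['fy']*c[:,1]/c[:,2]+f['cy']]
def tri(obs):
    A=[];b=[]
    for f,(u,v) in obs:
        R=np.array(f['R']);t=np.array(f['t'])
        d=R.T@np.array([(u-f['cx'])/f['fx'],(v-f['cy'])/f['fy'],1]);d/=np.linalg.norm(d)
        P=np.eye(3)-np.outer(d,d);A.append(P);b.append(P@(-R.T@t))
    return np.linalg.lstsq(np.vstack(A),np.hstack(b),rcond=None)[0]
E
python3 - <<'E'
from h import *
import pickle
F={c:grab_frame(c) for c in('scene','side')}
pickle.dump(F,open('F0.pkl','wb'))
cv2.imwrite('pics/a.png',np.vstack([F[c]['pixels'][:,:,::-1] for c in F])[:, :])
im=cv2.imread('pics/a.png'); print(im.shape); cv2.imwrite('pics/scene.png',im[:400]);cv2.imwrite('pics/side.png',im[400:])
for n in 'cam_pin foot foot_pointer clip_mark cam_tip hasp_pin hasp_hinge stand mug pencil clock tin book'.split():
    o=[];s=''
    for c in F:
        r=pinpoint(c,n)
        if r: o.append((F[c],r[0]['location'])); s+=f" {c} {np.round(r[0]['location'],1)} {r[0]['p']:.2f}"
    print(n,s,np.round(tri(o),4) if len(o)==2 else '')
s=telemetry.get_state();print(s)
E
```

```text
(800, 640, 3)
cam_pin  scene [270.3 176.7] 0.95 side [346.5 190.2] 0.65 [ 0.4436 -0.1519  0.052 ]
foot  scene [273.2 195.5] 0.95 side [323.6 192.7] 0.77 [ 0.509  -0.1197  0.0397]
foot_pointer  scene [310.9 195.9] 0.97 side [318.7 208.3] 0.68 [ 0.4725 -0.0229  0.0364]
clip_mark  scene [167.7 187.6] 0.57 side [308.7 214.4] 0.62 [ 0.6102 -0.3103 -0.0321]
cam_tip  scene [293.3 206.8] 0.81 side [303.  193.2] 0.55 [ 0.5475 -0.0504  0.0529]
hasp_pin  scene [260.2 193.5] 0.71 side [326.6 180.3] 0.65 [ 0.524  -0.1553  0.059 ]
hasp_hinge  scene [240.2 195. ] 0.85 side [332.9 174.9] 0.82 [ 0.5341 -0.2133  0.0509]
stand  scene [270.7 206.8] 0.56 side [324.9 200.7] 0.98 [ 0.5127 -0.1308  0.0009]
mug  scene [489.2 219.9] 0.66 side [215.8 348.5] 0.76 [ 0.4014  0.4746 -0.0041]
pencil  scene [195.7 148.1] 0.48 
clock  scene [174.5 228.3] 0.93 side [326.4 166.8] 0.70 [ 0.6524 -0.3695 -0.008 ]
tin  scene [168.3 187.3] 0.58 side [364.3 166.4] 0.85 [ 0.5192 -0.4522  0.0042]
book  scene [478.5 264. ] 0.63 side [309.  211.6] 0.29 [0.4725 0.3205 0.0822]
{'t': 1.4, 'q': array([-9.29861143e-01,  3.58633822e-01,  1.18795877e-02,  1.88358370e-05,
       -1.22409204e+00, -2.88105943e-01]), 'qd': array([-9.35538913e-04, -1.31464469e-03, -1.08282656e-03,  1.20178658e-03,
       -2.22099354e-05, -1.66124015e-03]), 'joint_efforts': array([-7.37434002e-04, -5.82381320e+01,  2.93297285e+01,  7.00227633e+00,
        1.24642096e-02, -3.23932420e-05]), 'eef_pos': array([ 0.23321894, -0.63340292,  0.22653385]), 'ee_rot': array([-3.14156148e+00, -4.28509067e-05,  1.92363197e+00]), 'force': array([ 0.41416101,  0.24506392, -0.4969116 ]), 'moment': array([-0.03855844,  0.02122682,  0.00083599]), 'width': 0.08765965219887223}
```

Run:
```python
import cv2
a=cv2.imread('pics/scene.png');b=cv2.imread('pics/side.png')
a=cv2.resize(a[150:250,200:360],(800,500),interpolation=cv2.INTER_CUBIC)
cv2.imwrite('pics/sc1.png',a)
b=cv2.resize(b[150:250,240:400],(800,500),interpolation=cv2.INTER_CUBIC);cv2.imwrite('pics/sd1.png',b)
```

```text
(no output)
```

View pics/scene.png

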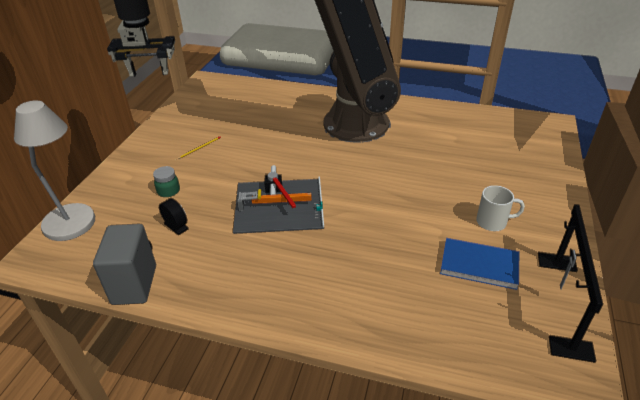

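View pics/sd1.png

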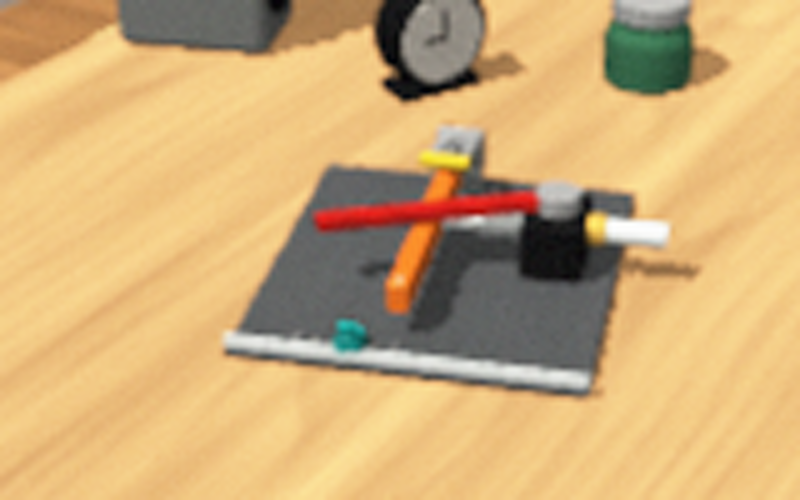

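The pictures show the stand near scene pixel (278,205), with the hasp down. The red lever is open and crosses the foot. The clock and tin lie on the hasp side, clear of the work. I'll bring the wrist camera over the stand with the jaws along stand x.

```bash
python3 -m inch '1 25 48 3 0 0 -90;1 25 48 3 0 0 -90;1 25 48 3 0 0 -90;1 25 48 3 0 0 -90;1 25 48 3 0 0 -90;1 25 48 3 0 0 -90;1 25 48 3 0 0 -90;1 25 48 3 0 0 -90;1 25 48 3 0 0 -90;1 25 48 3 0 0 -90;1 25 48 3 0 0 -90;1 25 48 3 0 0 -90'
cat >> h.py <<'E'
def wproj(f,X):
    X=np.atleast_2d(X); c=X@np.array(f['R']).T+np.array(f['t'])
    r=np.hypot(c[:,0],c[:,1]); th=np.arctan2(r,c[:,2])
    return np.c_[f['fx']*th*c[:,0]/r+f['cx'], f['fy']*th*c[:,1]/r+f['cy']]
def wray(f,uv):
    x=(uv[0]-f['cx'])/f['fx'];y=(uv[1]-f['cy'])/f['fy'];r=np.hypot(x,y)
    R=np.array(f['R']); d=R.T@np.array([np.sin(r)*x/r,np.sin(r)*y/r,np.cos(r)]); return -R.T@np.array(f['t']),d
def wz(f,uv,z):
    o,d=wray(f,uv); return o+d*(z-o[2])/d[2]
E
python3 - <<'E'
from h import *
f=grab_frame('wrist'); save('w1.png',f)
import pickle; pickle.dump(f,open('W1.pkl','wb'))
print(f['fx'],f['cx'],f['cy'],-np.array(f['R']).T@np.array(f['t']))
for n,z in dict(cam_pin=.048,foot=.036,foot_pointer=.036,clip_mark=.022,cam_tip=.055,hasp_pin=.052,hasp_hinge=.0495,stand=0).items():
    for r in pinpoint('wrist',n)[:2]: print(n,np.round(r['location'],1),round(r['p'],2),np.round(wz(f,r['location'],z),4))
E
```

```text
t: 2.9
eef_pos: [0.483, -0.1534, 0.2566]
ee_rot: [3.142, 0.0, 0.354]
force: [-0.6, 0.1, -0.2]
width: 0.0874
309.70691628693146 321.1487565703501 202.302730690274 [ 0.4588576  -0.08965196  0.41536833]
cam_pin [282.5 166.2] 0.61 [ 0.4329 -0.153   0.048 ]
foot [350.4 164.3] 0.93 [ 0.5101 -0.1238  0.036 ]
foot [348.7  76.8] 0.39 [ 0.47   -0.0233  0.036 ]
foot_pointer [351.7  76.8] 0.9 [ 0.4734 -0.0219  0.036 ]
clip_mark [368.1  69.9] 0.68 [ 0.4901 -0.0031  0.022 ]
clip_mark [284.4 167.5] 0.39 [ 0.4339 -0.1582  0.022 ]
cam_tip [406.4 117.3] 0.71 [ 0.5497 -0.0454  0.055 ]
hasp_pin [351.9 201.1] 0.71 [ 0.5261 -0.1636  0.052 ]
hasp_hinge [346.8 237.9] 0.88 [ 0.5384 -0.211   0.0495]
stand [343.  160.1] 0.9 [ 0.5035 -0.1252  0.    ]
```

View pics/w1.png

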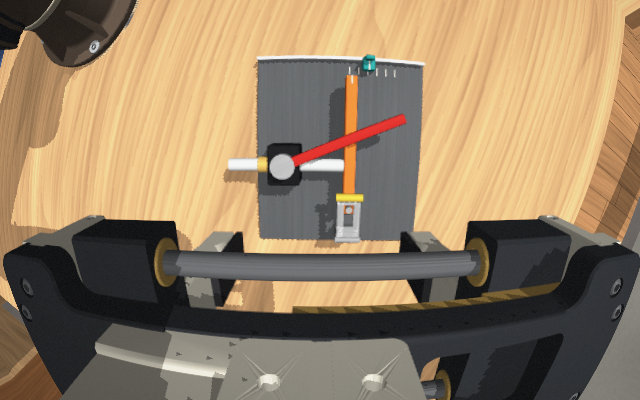

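The wrist view shows the stand square in frame: hasp pin (350,199), hinge (347,238), foot end (352,76), clip (369,65) and lever tip (405,118). Next is a joint fit over all three cameras.

```bash
cat > fit.py <<'E'
from h import *
import pickle
from scipy.optimize import least_squares
F=pickle.load(open('F0.pkl','rb'));W=pickle.load(open('W1.pkl','rb'))
def S(p,P):
    c,s=np.cos(p[2]),np.sin(p[2]);P=np.atleast_2d(P)
    return np.c_[p[0]+c*P[:,0]-s*P[:,1],p[1]+s*P[:,0]+c*P[:,1],P[:,2]]
def model(p):
    c,a,h=p[3:]
    return S(p,np.array([[-75,0,48],[5,0,36],[5,110,36],[-75+155*np.cos(a),155*np.sin(a),55],[5,-92+56*np.cos(h),49.5+2.5+56*np.sin(h)],[5,-92,49.5],[0,0,0],[5+c*1e3,122,22]])/1e3)
sc=np.array([[270.3,176.7],[273.2,195.5],[310.9,195.9],[293.3,206.8],[260.2,193.5],[240.2,195],[270.7,206.8],[np.nan]*2])
sd=np.array([[346.5,190.2],[323.6,192.7],[318.7,208.3],[303,193.2],[326.6,180.3],[332.9,174.9],[324.9,200.7],[308.7,214.4]])
w=np.array([[282.5,166.2],[350.4,164.3],[351.7,76.8],[406.4,117.3],[351.9,201.1],[346.8,237.9],[343,160.1],[368.1,69.9]])
def res(p):
    X=model(p); return np.nan_to_num(np.r_[((proj(F['scene'],X)-sc)).ravel(),((proj(F['side'],X)-sd)).ravel(),((wproj(W,X)-w)).ravel(),[(p[5]-.05)*20]])
r=least_squares(res,[.51,-.13,.35,.028,.4,.05],loss='soft_l1')
p=r.x
if __name__=='__main__':
    print(np.round(p,4)); q=res(p)[:-1].reshape(3,8,2)
    print(np.round(q,1).tolist())
    print(np.round(model(p),4)); pickle.dump(p,open('p.pkl','wb'))
E
python3 fit.py
```

```text
[ 0.5053 -0.1266  0.3406  0.0223  0.4031  0.0963]
[[[1.9, 0.4], [-1.0, 2.1], [-0.0, -0.3], [0.4, -1.1], [-1.5, -1.0], [-1.1, 0.7], [2.5, -0.8], [0.0, 0.0]], [[3.2, 0.9], [1.4, -0.7], [-1.0, 0.9], [-1.7, 0.6], [0.5, 0.8], [-2.6, 1.1], [1.5, 1.1], [0.9, 0.1]], [[1.7, -0.5], [-0.4, 0.8], [0.1, -0.5], [-1.2, 0.7], [-1.3, -3.4], [1.5, 1.1], [0.8, 1.4], [0.3, -0.3]]]
[[ 0.4346 -0.1517  0.048 ]
 [ 0.51   -0.125   0.036 ]
 [ 0.4733 -0.0213  0.036 ]
 [ 0.5487 -0.0468  0.055 ]
 [ 0.5221 -0.1591  0.0574]
 [ 0.5407 -0.2117  0.0495]
 [ 0.5053 -0.1266  0.    ]
 [ 0.4903 -0.0025  0.022 ]]
```

```bash
python3 -m inch '0.55 3.9 -0.6 -12 0 0 -0.8;0.55 3.9 -0.6 -12 0 0 -0.8;0.55 3.9 -0.6 -17 0 0 -0.8;0.55 3.9 -0.6 -21.4 0 0 -0.8;0.55 3.9 -0.6 -21.4 0 0 -0.8;0.55 3.9 -0.6 -21.4 0 0 -0.8;0.2 3.9 -0.6 -21.4 0 0 -0.8;0.2 3.9 -0.6 -21.4 0 0 -0.8;0.2 3.9 -0.6 -21.4 0 0 -0.8;0.2 3.9 -0.6 -21.4 0 0 -0.8' 12
python3 - <<'E'
from h import *
f=grab_frame('wrist'); save('w2.png',f); print(telemetry.get_state()['width'])
E
```

```text
t: 4.6
eef_pos: [0.5215, -0.16, 0.0428]
ee_rot: [-3.142, 0.001, 0.338]
force: [-3.4, -2.5, 0.0]
width: 0.0317
0.03156149916229824
```

View pics/w2.png

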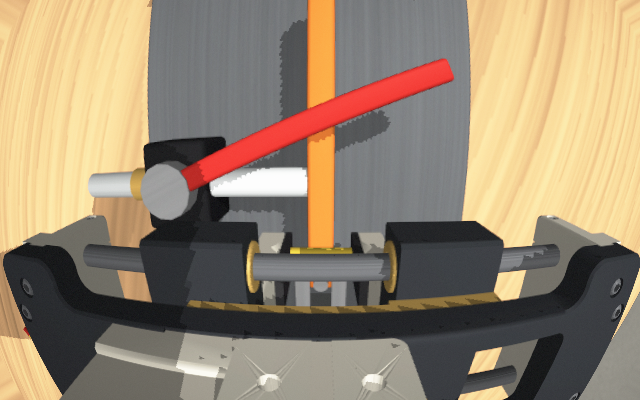

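The pin is pinched between the fingers (width 31.6 mm, pin 32 mm). Next I swing the hasp back along its arc.

```bash
python3 -m inch '0.2 0.14 -0.39 1.62 0 0 0;0.2 0.43 -1.22 3.05 0 0 0;0.2 0.85 -2.39 4.15 0 0 0;0.2 1.36 -3.84 4.84 0 0 0;0.2 1.82 -5.14 5.04 0 0 0;0.2 2.19 -6.19 4.95 0 0 0;0.2 2.19 -6.19 4.95 0 0 0;0.2 2.19 -6.19 4.95 0 0 0;0.2 2.19 -6.19 4.95 0 0 0'
python3 - <<'E'
from h import *
f=grab_frame('side'); print(telemetry.get_state()['width'])
print(pinpoint('side','hasp_pin')[:2])
cv2.imwrite('pics/s2.png',cv2.resize(f['pixels'][120:245,240:400,::-1],(768,600),interpolation=cv2.INTER_CUBIC))
E
```

```text
t: 5.78
eef_pos: [0.5436, -0.2234, 0.0932]
ee_rot: [3.14, 0.001, 0.338]
force: [-4.8, -2.5, 7.1]
width: 0.0315
0.031491598604550385
[]
```

View pics/s2.png

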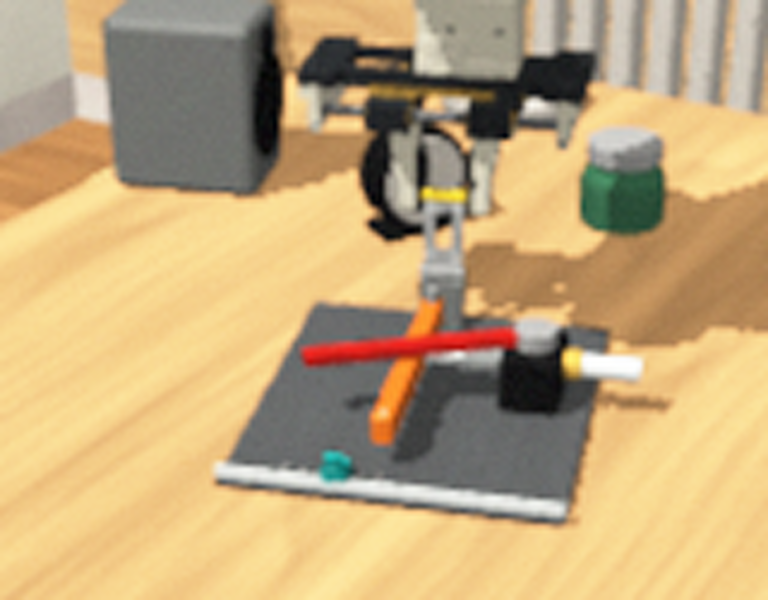

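The hasp is upright and past vertical, with the fingers on its pin (side crop 443,193). I'll release it, lift, and hover over the foot's arm.

```bash
python3 -m inch '0.55 0 0 0 0 0 0;0.55 0 0 0 0 0 0;0.55 0 0 6 0 0 0;0.45 -2 5 9 0 0 0;0.4 -4 11 9 0 0 0;0.4 -6.4 17 6 0 0 0;0.4 -6.4 18.3 3 0 0 0;0.4 -6.4 18.3 3 0 0 0'
python3 - <<'E'
from fit import *
f=grab_frame('wrist');save('w3.png',f);pickle.dump(f,open('W3.pkl','wb'))
for n,z in dict(foot=.036,foot_pointer=.036,clip_mark=.022,cam_tip=.055,cam_pin=.048,hasp_pin=.105,hasp_hinge=.0495).items():
    for r in pinpoint('wrist',n)[:1]:
        X=wz(f,r['location'],z); c,s=np.cos(p[2]),np.sin(p[2]); d=X[:2]-p[:2]
        print(n,np.round(r['location'],1),round(r['p'],2),'stand',np.round([c*d[0]+s*d[1],-s*d[0]+c*d[1]],4))
E
```

```text
t: 6.88
eef_pos: [0.4824, -0.0538, 0.1211]
ee_rot: [-3.112, 0.0, 0.359]
force: [-0.4, -0.2, 0.5]
width: 0.0351
foot [324.5 172.1] 0.63 stand [0.0043 0.1085]
foot_pointer [324.  170.3] 0.71 stand [0.0039 0.11  ]
clip_mark [352.7 154.6] 0.6 stand [0.0279 0.1221]
```

View pics/w3.png

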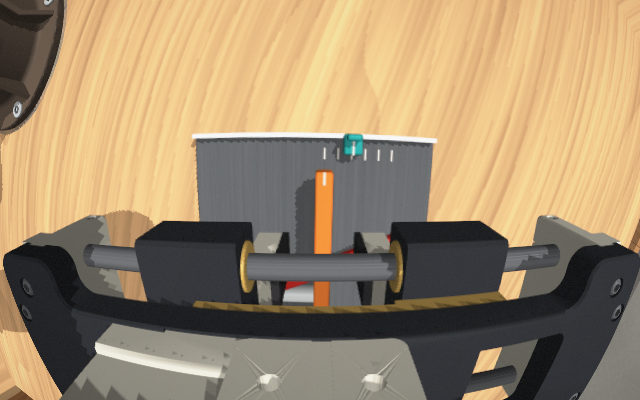

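Run:
```python
from fit import *
s=telemetry.get_state();print(s['eef_pos'],s['ee_rot'],s['qd'].round(2))
f=grab_frame('side'); F2=f
print([ (n,[(np.round(r['location'],1).tolist(),round(r['p'],2)) for r in pinpoint('side',n)[:1]]) for n in('hasp_pin','clip_mark','foot_pointer')])
for h in (1.2,1.4,1.6,1.8): print(h,proj(f,model(np.r_[p[:5],h]))[4])
c,sn=np.cos(p[2]),np.sin(p[2]);print('target x5 y90',S(p,[.005,.09,.024])-s['eef_pos'])
```

```text
[ 0.48386169 -0.0549553   0.1230627 ] [-3.11304983 -0.0038737   0.35620814] [ 0.  0. -0. -0.  0.  0.]
[('hasp_pin', [([330.7, 162.3], 0.58)]), ('clip_mark', [([310.8, 212.9], 0.56)]), ('foot_pointer', [([318.7, 208.6], 0.79)])]
1.2 [329.28810696 163.68524777]
1.4 [329.90188926 161.55696786]
1.6 [330.52208132 160.0174804 ]
1.8 [331.12222416 159.11942451]
target x5 y90 [[-0.00390643  0.01481982 -0.0990627 ]]
```

Run:
```python
from fit import *
for c in('scene','side'):
    f=grab_frame(c);pr=pinpoint(c,'hasp_pin')[:1];hg=pinpoint(c,'hasp_hinge')[:1]
    print(c,[np.round(r['location'],1) for r in pr+hg],[round(r['p'],2) for r in pr+hg], 'hinge model',proj(f,model(p))[5].round(1))
    for h in(1.3,1.5,1.7,1.9):print(h,(proj(f,model(np.r_[p[:5],h]))[4]).round(1))
    I=f['pixels'].astype(int);m=(I[...,0]>150)&(I[...,1]>120)&(I[...,2]<60);u,v=proj(f,model(np.r_[p[:5],1.6]))[4].astype(int)
    ys,xs=np.nonzero(m[v-8:v+9,u-8:u+9]);print('yellow',len(xs),xs.mean()+u-8 if len(xs) else 0,ys.mean()+v-8 if len(xs) else 0)
    x0=u-20;y0=v-15
    cv2.imwrite(f'pics/h_{c}.png',cv2.resize(f['pixels'][y0:y0+40,x0:x0+40,::-1],(400,400),interpolation=cv2.INTER_CUBIC));print(x0,y0)
a=np.hstack([cv2.imread('pics/h_scene.png'),cv2.imread('pics/h_side.png')]);cv2.imwrite('pics/h.png',a)
```

```text
scene [array([235.5, 182.5]), array([237.9, 195.1])] [0.65, 0.62] hinge model [239.1 195.7]
1.3 [242.2 179.6]
1.5 [238.  179.2]
1.7 [234.  179.5]
1.9 [230.1 180.5]
yellow 19 234.52631578947367 179.78947368421052
215 164
side [array([301.3, 192.4]), array([332.8, 173.9])] [0.59, 0.72] hinge model [330.3 176. ]
1.3 [329.6 162.6]
1.5 [330.2 160.7]
1.7 [330.8 159.5]
1.9 [331.4 158.9]
yellow 0 0 0
310 145
```

View pics/h.png

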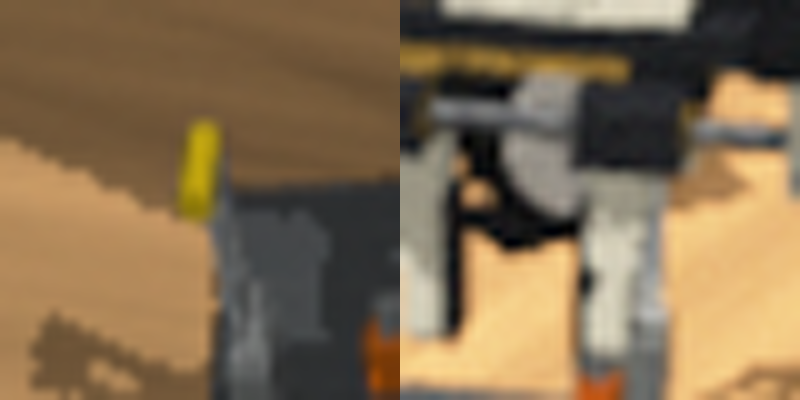

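The scene crop shows the yellow pin at about (234.5,180), which gives a hasp angle near 1.67 rad, well back. I'll lower the fingers astride the foot and narrow them to about 20 mm.

```bash
python3 -m inch '0.4 -0.4 1.5 -2 -1.6 -0.4 -0.9;0.4 -0.4 1.5 -5 -1.6 -0.4 -0.9;0.4 -0.4 1.5 -8 -1.6 -0.4 -0.9;0.4 -0.4 1.5 -9.9 -1.6 -0.4 -0.9;0.4 -0.4 1.5 -9.9 -1.6 -0.4 -0.9;0.23 -0.4 1.5 -9.9 -1.6 -0.4 -0.9;0.23 -0.4 1.5 -9.9 -1.6 -0.4 -0.9;0.23 -0.4 1.5 -9.9 -1.6 -0.4 -0.9' 15
python3 - <<'E'
from fit import *
f=grab_frame('wrist');save('w4.png',f)
s=telemetry.get_state();d=s['eef_pos'][:2]-p[:2];c,sn=np.cos(p[2]),np.sin(p[2])
print(s['eef_pos'],s['ee_rot'],s['width'],s['force'],'stand',c*d[0]+sn*d[1],-sn*d[0]+c*d[1])
for n,z in dict(foot_pointer=.046,clip_mark=.022).items():
    for r in pinpoint('wrist',n)[:1]:
        X=wz(f,r['location'],z);d=X[:2]-p[:2]
        print(n,np.round(r['location'],1),round(r['p'],2),'stand',np.round([c*d[0]+sn*d[1],-sn*d[0]+c*d[1]],4))
E
```

```text
t: 8.78
eef_pos: [0.4824, -0.0493, 0.0232]
ee_rot: [-3.114, -0.004, 0.355]
force: [0.6, 0.1, -0.3]
width: 0.0204
[ 0.48226473 -0.04931791  0.02306265] [-3.11348745 -0.00406186  0.35500573] 0.02039352221200607 [ 0.16347833 -0.1085634  -0.76242853] stand 0.004109776094242075 0.08057354257416868
foot_pointer [322.8 203.3] 0.98 stand [0.0039 0.1122]
clip_mark [370.1 174.8] 0.88 stand [0.0291 0.1225]
```

View pics/w4.png

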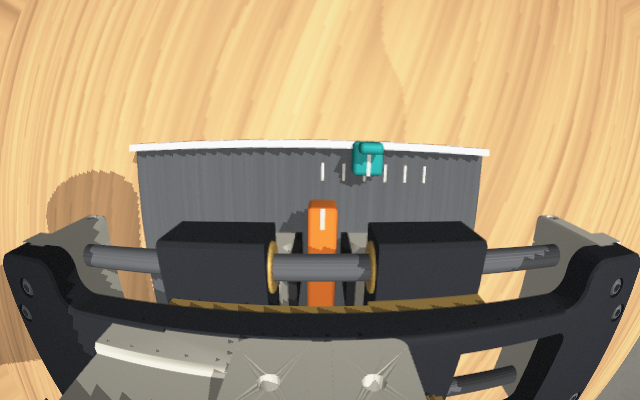

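```bash
python3 -c "
from h import *
s=telemetry.get_state();print(s['q'].round(3),s['joint_efforts'].round(1))"
```

```text
[ 0.28   0.294 -0.624 -0.047 -0.652 -3.03 ] [  0.  -42.6  18.7   4.4  -0.   -0. ]
```

The last joint sits on its limit (q6 = -3.03), which explains the small tilt and the shortfall in y. About 3° more yaw frees it, and that is harmless for loose fingers. Next I draw the leg out slowly.

```bash
python3 -m inch '0.23 0.1 0 0 -1.6 -0.4 2.5;0.23 0.1 0 0 -1.6 -0.4 2.5;0.23 0.8 0.28 0 -1.6 -0.4 2.5;0.23 1.5 0.53 0 -1.6 -0.4 2.5;0.23 2.1 0.75 0 -1.6 -0.4 2.5;0.23 2.55 0.9 0 -1.6 -0.4 2.5;0.23 2.55 0.9 0 -1.6 -0.4 2.5;0.23 2.55 0.9 0 -1.6 -0.4 2.5'
cat > look.py <<'E'
from fit import *
import sys
f=grab_frame('wrist');save(sys.argv[1],f)
s=telemetry.get_state();d=s['eef_pos'][:2]-p[:2];c,sn=np.cos(p[2]),np.sin(p[2])
print(s['t'],s['eef_pos'].round(4),s['ee_rot'].round(3),s['width'].round(4),s['force'].round(1),'q6',s['q'][5].round(3),'stand',(c*d[0]+sn*d[1]).round(4),(-sn*d[0]+c*d[1]).round(4))
fs=[*s['force'][:2]];print('force stand',c*fs[0]+sn*fs[1],-sn*fs[0]+c*fs[1])
for n,z in dict(foot_pointer=.036,clip_mark=.022,cam_tip=.055,cam_pin=.048).items():
    for r in pinpoint('wrist',n)[:1]:
        X=wz(f,r['location'],z);d=X[:2]-p[:2]
        print(n,np.round(r['location'],1),round(r['p'],2),'stand',np.round([c*d[0]+sn*d[1],-sn*d[0]+c*d[1]],4))
E
python3 look.py w5.png
```

```text
t: 9.93
eef_pos: [0.508, -0.0424, 0.0226]
ee_rot: [-3.136, -0.0, 0.401]
force: [-4.1, 1.6, 1.7]
width: 0.0203Traceback (most recent call last):
  File "look.py", line 5, in <module>
    print(s['t'],s['eef_pos'].round(4),s['ee_rot'].round(3),s['width'].round(4),s['force'].round(1),'q6',s['q'][5].round(3),'stand',(c*d[0]+sn*d[1]).round(4),(-sn*d[0]+c*d[1]).round(4))
                                                            ^^^^^^^^^^^^^^^^
AttributeError: 'float' object has no attribute 'round'
```

View pics/w5.png

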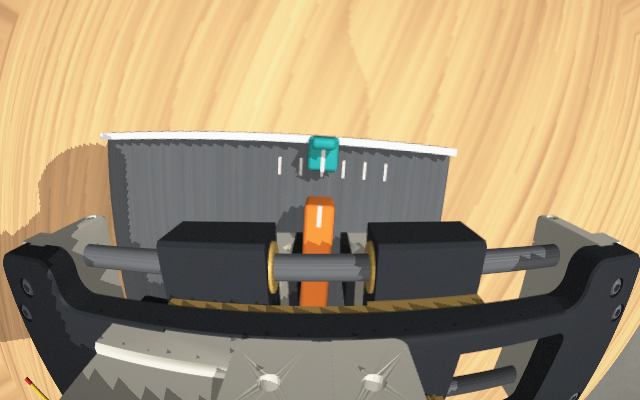

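```bash
sed -i "s/s\['width'\].round(4)/s['width']/" look.py; python3 look.py w6.png
```

```text
10.025 [ 0.5079 -0.0425  0.0226] [-3.136 -0.     0.401] 0.019877692302387995 [-3.9  0.2  0.6] q6 -3.03 stand 0.0305 0.0785
force stand -3.642971426706973 1.5382799239569698
foot_pointer [319.6 204.2] 0.7 stand [0.0275 0.1078]
clip_mark [323.7 172.9] 0.87 stand [0.0288 0.1211]
```

The foot's line is now about 1.3 mm short of the clip's line (foot line (319,215), clip line (323,165)). The spring force reads about 3.7 N and the lever is still open. I'll slide along the bar towards the leg to push the lever shut, adding about 1 mm of draw.

```bash
python3 -m inch '0.23 0.26 -0.44 0 0 0 0;0.23 0.43 -0.91 0 0 0 -0.5;0.23 0.59 -1.38 0 0 0 -1;0.23 0.76 -1.85 0 0 0 -1.5;0.23 0.93 -2.33 0 0 0 -2;0.23 1.09 -2.8 0 0 0 -2.5;0.23 1.26 -3.27 0 0 0 -3;0.23 1.43 -3.74 0 0 0 -3;0.23 1.43 -3.74 0 0 0 -3'
python3 look.py w7.png
```

```text
t: 11.35
eef_pos: [0.522, -0.0801, 0.0225]
ee_rot: [-3.136, 0.0, 0.349]
force: [-3.6, -0.3, -1.5]
width: 0.02
11.4 [ 0.522  -0.0801  0.0225] [-3.136  0.     0.349] 0.020000746577825287 [-4.2 -0.2 -2. ] q6 -3.0 stand 0.0313 0.0383
force stand -4.049467498894909 1.1845901364142655
foot_pointer [314.4 118.5] 0.97 stand [0.027  0.1089]
clip_mark [317.  93.] 0.76 stand [0.0279 0.1224]
```

View pics/w7.png

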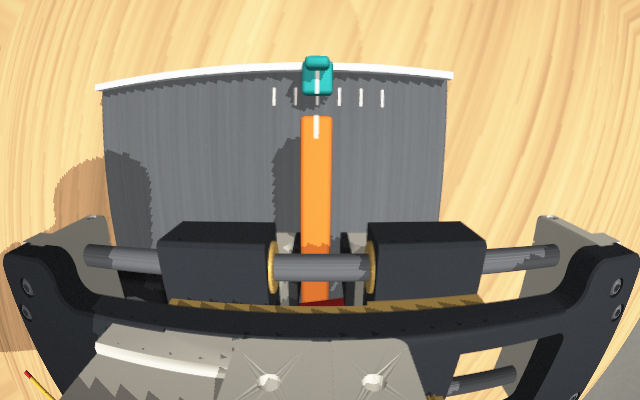

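The lines are level to about 1 mm: foot line (316,126), clip line (317,82). Now the rest of the closing.

```bash
python3 -m inch '0.23 0.18 -0.44 0 0 0 0;0.23 0.34 -0.88 0 0 0 0;0.23 0.51 -1.32 0 0 0 0;0.23 0.65 -1.7 0 0 0 0;0.23 0.73 -1.95 0 0 0 0;0.23 0.73 -1.95 0 0 0 0'
python3 look.py w8.png
python3 - <<'E'
from fit import *
for c in('scene','side'):
    f=grab_frame(c)
    for n in('cam_tip','cam_pin','foot_pointer','clip_mark','hasp_pin'):
        r=pinpoint(c,n)[:1]; print(c,n,[(np.round(x['location'],1),round(x['p'],2)) for x in r])
    for a in(0,.08,.16): print(a,proj(f,model(np.r_[p[:4],a,1.67]))[[3,0,4]].round(1).tolist())
    I=f['pixels']; u,v=(proj(f,model(p))[6]).astype(int)
    cv2.imwrite(f'pics/e_{c}.png',cv2.resize(I[v-40:v+30,u-45:u+45,::-1],(400,311),interpolation=cv2.INTER_CUBIC)); print(u-45,v-40)
cv2.imwrite('pics/e.png',np.hstack([cv2.imread('pics/e_scene.png'),cv2.imread('pics/e_side.png')]))
E
```

```text
t: 12.35
eef_pos: [0.5289, -0.099, 0.0224]
ee_rot: [-3.135, 0.001, 0.349]
force: [-6.1, 5.4, 1.5]
width: 0.0201
12.4 [ 0.5289 -0.099   0.0224] [-3.135e+00  1.000e-03  3.490e-01] 0.020662368586789652 [-6.   5.   1.2] q6 -2.959 stand 0.0315 0.0182
force stand -4.0265150860940135 6.700415155255959
foot_pointer [317.5  72.6] 0.98 stand [0.0285 0.1106]
clip_mark [316.9  54.2] 0.65 stand [0.028  0.1229]
cam_pin [134.3 291.5] 0.65 stand [-0.0764 -0.0022]
scene cam_tip []
scene cam_pin [(array([269.4, 179.2]), 0.85)]
scene foot_pointer [(array([193.9, 144.9]), 0.65)]
scene clip_mark [(array([317.4, 205. ]), 0.63)]
scene hasp_pin [(array([234.5, 182. ]), 0.52)]
0 [[271.4, 209.9], [272.2, 177.1], [234.6, 179.4]]
0.08 [[275.9, 209.6], [272.2, 177.1], [234.6, 179.4]]
0.16 [[280.5, 209.0], [272.2, 177.1], [234.6, 179.4]]
228 166
side cam_tip [(array([303.8, 184. ]), 0.53)]
side cam_pin [(array([350.5, 189.9]), 0.63)]
side foot_pointer [(array([369.2, 169.2]), 0.73)]
side clip_mark [(array([309.5, 212.9]), 0.39)]
side hasp_pin []
0 [[302.3, 184.6], [349.7, 191.1], [330.7, 159.6]]
0.08 [[301.5, 186.4], [349.7, 191.1], [330.7, 159.6]]
0.16 [[301.0, 188.2], [349.7, 191.1], [330.7, 159.6]]
281 161
```

View pics/e.png

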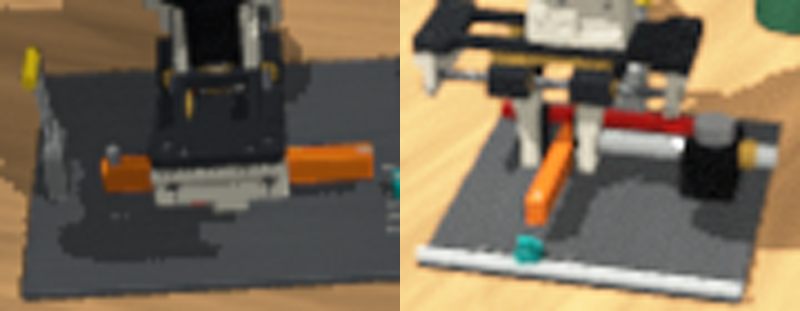

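The lever lies in line over the leg: its side-view tip at (303.8,184) matches the model at 0 rad. The hasp is still back and the foot is level to 0.5 mm. One small nudge to seat the lever, then a last check.

```bash
python3 -m inch '0.23 0.05 -0.14 0 0 0 0;0.23 0.05 -0.14 0 0 0 0;0.23 0.05 -0.14 0 0 0 0'
python3 look.py w9.png; python3 look.py w10.png | head -1
python3 - <<'E'
from fit import *
f=grab_frame('side');I=f['pixels'].astype(int)
m=(I[...,0]>120)&(I[...,1]<45)&(I[...,2]<45);m[:150]=0;m[230:]=0;m[:,:280]=0;m[:,370:]=0
ys,xs=np.nonzero(m);k=np.polyfit(xs,ys,1);print('red slope',k[0],len(xs))
for a in(0,.08,.16):
    P=proj(f,S(p,[[-.075+r*np.cos(a),r*np.sin(a),.055] for r in(.02,.155)]));print(a,(P[1,1]-P[0,1])/(P[1,0]-P[0,0]))
E
```

```text
t: 13.58
eef_pos: [0.5288, -0.0991, 0.0224]
ee_rot: [-3.133, 0.001, 0.348]
force: [-8.0, 9.1, 2.0]
width: 0.0202
13.625 [ 0.5287 -0.0992  0.0224] [-3.133e+00  1.000e-03  3.480e-01] 0.020292919935768764 [-7.5  9.8  2.8] q6 -2.957 stand 0.0312 0.018
force stand -3.823345652460592 11.731970247296703
foot_pointer [319.4  73. ] 0.56 stand [0.0292 0.1103]
clip_mark [317.4  52.7] 0.62 stand [0.028  0.1237]
cam_pin [136.7 290.2] 0.83 stand [-0.0745 -0.0011]
13.875 [ 0.5287 -0.0991  0.0224] [-3.133e+00  1.000e-03  3.480e-01] 0.020054289751298252 [-7.8  9.2  3.2] q6 -2.957 stand 0.0312 0.0181
red slope 0.1020479166098192 77
0 0.09480534700781758
0.08 0.0569844082067214
0.16 0.01952560707379111
```

```bash
python3 -c "
from station import arm
arm.job_done()"
```

```text
the job is handed in; nothing more can be done
```

The job is handed in at about 14 s of robot time; the hand-in gives no verdict. I pinched the hasp's yellow pin and threw the hasp back. I then drew the foot out with loosely astride fingers until the two white lines were level, and slid them along the bar to push the red lever shut. The arm is still holding the foot there.

**Last checks**
- **Foot and clip:** the foot's line is about 1 mm from the clip's line, inside the 6 mm allowed. The fingers hold it against about 3.8 N of spring force.
- **Lever:** its slope in the side view matches fully closed, and the last nudge met a hard stop (about 12 N, no further movement).
- **Hasp:** about 1.67 rad, from the yellow pin in the scene camera. An earlier side-camera reading was less clear (about 1.35 to 1.7).
- **Clip:** readings from the same camera moved by under 2 mm, about the measurement noise.
- **Bystanders:** the arm stayed well clear of them, but I did not measure their positions again.

**What did not go smoothly**
- **Wrist joint limit:** the last joint reached its range limit while I was lowering onto the foot. The tool stopped about 10 mm short in y with a 1.6° tilt, and 3° of extra yaw took out most of the tilt.
- **Network misreadings:** the networks misplaced `foot_pointer`, `clip_mark` and `hasp_pin` in some scene and side pictures. I discarded those after checking them against the images.

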